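# Close an inspection lens with its pinch cap

### The arm

A 7-joint arm with a two-finger parallel gripper is mounted at the origin on the work surface. World frame = base frame: x ahead of the robot, y to its left, z up, the work surface at z = 0. Lengths are in mm, angles in rad, forces in N, time in s.
With the tool pointing down it reaches from about 425 to 925 mm from the base axis. Payload 6.8 kg.
Tool frame: the origin (TCP) lies midway between the tips of the shut fingers; the grasp point (between the pads) lies 19 mm behind it; z points along the fingers, y is the direction in which the jaws open and shut (so a half turn about z gives the same grasp; the last joint's range is limited). The gripper opens to 88 mm and grips with 3 to 60 N. Pads are 20 mm wide; open, the fingers measure 115 mm over their backs; the gripper's body (75 mm by 178 mm) begins 61 mm behind the grasp point.
Start: joints at [-1.311, 0.477, 0.022, 1.555, -0.011, 1.109, -0.083], TCP at [242.703, 629.875, 222.664] pointing down, gripper open.
Joint ranges: [-2.96, 2.96], [-0.34, 2.1], [-1.41, 1.46], [0.24, 2.44], [-1.37, 4.51], [0.17, 1.92], [-2.96, 2.96]. Speed limits (rad/s): [2.39, 2.39, 3.14, 3.14, 3.14, 3.14, 3.14].

### API

Orientations are given as a unit quaternion [x, y, z, w].
In Python, from bench import arm gives the robot as it stands. The module is installed in compiled form; this text tells all that it offers.
- The arm moves only by the tool arm_command, never from a script. Its argument "rows" is a list of rows, each an object with "offset": the shift along the tool's x, y, z normalised to -1 to 1, where 1 is 2 cm, a list of three; "turn": the turn, a rotation vector about the tool's x, y, z normalised to -1 to 1, where 1 is 0.12 rad, a list of three. In form: [{"offset": [x, y, z], "turn": [wx, wy, wz]}, ...]. A call has 1 to 12 rows; each row shifts and turns the commanded pose from where the row before left it, along the tool's axes as they then stand; what a row does not reach is not made up. A row lasts 1/12 s, in which the tool goes at most 41.7 mm and 7.16 degrees, less where a joint would pass 70% of its speed; a pose out of reach is approached as far as the arm can. A call with a number of a shift or a turn outside -1 to 1 is refused whole. A call with a gripper value outside its range is refused whole. "hand" is the gripper command: -1 is fully open, 1 is shut, values between are in proportion, set as the call begins (left out, the last holds). The fingers move at their own pace and stop on an object; "newtons" is the grip in N (left out, the last holds). Time passes only in rows, so rows that do not move let the fingers close. It gives the time, the measured TCP pose, the force and the opening at its end, in the units of the state.
- arm.observe(): the state, without advancing time (a new reading comes with each control period).
- arm.grab_frame(name): name is "scene" or "top" or "wrist"; returns a dict with "pixels" (420x560x3 uint8, blue, green, red), "z_map" (420x560 float32, mm along the optical axis (not along the pixel's ray), 0 where there is no reading), "vfov" (degrees; the focal length in pixels is half the picture's height over the tangent of half this angle, whatever the lens; pixels are square), "cx", "cy" (the principal point, pixels), "k1" (the pictures are not rectified: a ray, as slopes to the right and down, at radius r is drawn at 1 + k1 r^2 times it, then the intrinsics apply), "camera_from_world" (4x4, takes a point from world to camera coordinates); the wrist camera has in their place "hand_eye" (4x4, takes a point from camera to tool coordinates, whose origin is the TCP and whose axes are the flange's). Camera axes: x right, y down, z forward; pixel columns grow to the right and rows downward; lengths in mm; the calibration is good to about 2 mm. A picture is of the moment at which its call begins: read the wrist's pose just before it.
- arm.close_job(): hands the job in, once; it reports no verdict.
The state is a dict: "time_s": time; "qpos": joint angles; "qd": joint speeds; "effort": joint torques, N m; "tcp_pos": TCP position; "orientation": TCP orientation; "contact_force": force on the tool from outside, world axes, zero at the start; "wrist_torque": the same for the moment, N m; "gripper_width": opening from 0.0 (shut) to 1.0 (fully open).
Only numpy, scipy, OpenCV 4.12 (cv2) and the standard library are available. Lean on these libraries where they do the work, as an engineer would, in place of code of your own. Each camera call takes 0.05 s, during which the arm holds its last target. There are 200 camera calls.

### The job

Close the inspection lens for the night: pinch the two spring tabs of the pinch cap together, lift the cap, press it squarely into the mouth of the tilted lens until its flange is home against the sprung seal, and let the tabs spring out so that they lock under the mouth's rim and the cap stays on. Do not push the lens out of the tilt it is set to, and leave the plain cap, the screwdriver and the pin block where they are.

Things in the scene. Friction and masses are not known exactly. Their poses are not given: they have to be found in the camera images.
- cap_center (a point): Pinch cap: loose, black with two grey tabs, about 70 g, 43 mm high, standing on its plug. Point on its axis 21.5 mm above the underside. z: cap's axis, up; x: line along which the tabs slide. Plug diameter 50, 14 high, foot tapered from 43 over the lowest 4; flange diameter 64, 14 to 17 above the underside; two upright finger tabs 18 to 43 above it, 16 wide along y, 6 thick along x.
- cap_flange (a point): Centre of the underside of the pinch cap's flange, 7.5 mm below cap_center on the cap's axis; same axes. It comes to the lens's rim face when the cap is pressed fully home.
- tab_a (a joint): Travel of the tab on the cap's +x side towards the middle, m: 0 free (out), 0.0055 fully pinched, at a stop. Spring: 5 N to start moving, 10 N at the stop. Outer faces of the two tabs are 42 mm apart when free, 31 mm when fully pinched; a pinch of both to the stops also centres the cap along its x.
- tab_b (a joint): The same for the tab on the -x side. Each tab carries a flat square tongue at the plug's side, 16 mm wide, 4 thick, its top 6 below the flange's underside. Free, the tongues stand 4 mm out of the plug (58 mm over both); fully pinched they are inside it. Free or half-pinched they cannot pass the lens's rim.
- lens_mouth (a point): Centre of the lens's mouth, in the plane of its rim face, 175 to 190 mm above the work surface. z: lens's axis, out of the mouth, leaning 15 to 33 degrees from vertical roughly towards the robot; y: along the tilt hinge. Black barrel, 76 mm diameter, bare metal front ring; round opening of 52 mm; the rim is an inward lip 4 mm thick, behind which the bore widens to 64 mm.
- seal_top (a point): Centre of the top of the sprung rubber seal ring (46 mm diameter) inside the mouth, 10 mm below the rim face. The plug meets it when the flange is 4 mm off the rim face; it pushes back with 3 N, rising to 11 N when the flange touches the rim. After the tabs are let out there, it lifts the cap 2 mm until the tongues bear on the lip.
- lens (a joint): Tilt of the lens in its two-plate bracket, rad: 0 upright, growing towards the robot. Stiff friction hinge (2 N m) 75 mm below the rim face on the lens's axis: pushing along the axis does not turn it, pushing the mouth sideways with about 25 N does.
- plain_cap_mid (a point): A bystander: plain smooth black cap without tabs, diameter 42 mm, 15 mm high; this is its centre. Not to be used.
- driver_grip (a point): A bystander: screwdriver with a black handle lying on the work surface beyond the work; a point on its handle.
- pin_block: A bystander: dark steel block 50 x 130 x 22 mm with two rows of steel pins up to 22 mm tall on its top; origin under its centre.
Mind the look-alikes: they are no part of the job. Of the things shaped like the part that bears cap_center, the black one is meant. What is shaped like the part that bears lens_mouth but yellow is not meant.

How it is judged (in metres and radians):
On the way, in this order (a step that is already met when the one before it is completed fails the run):
1. the cap is held in the air with both tabs pinched in by at least 4 mm (value of joint each of tab_a, tab_b above 0.004 m and height (world z) of cap_center above 0.05 m), for 0.2 s.
2. the cap is in the mouth, its flange within 3.5 mm of the rim face, with both tabs still pinched in by at least 3 mm (value of joint each of tab_a, tab_b above 0.003 m and distance between cap_flange and lens_mouth below 0.005 m and z of cap_flange in the frame of lens_mouth below 0.0035 m).
At the end, for the whole second after the job is handed in: The cap sits latched in the lens mouth: both tabs out again to within 1.5 mm of free, the flange within 3.5 mm of the rim face and within 5 mm of the mouth's centre, its axis within 0.1 rad of the lens's, at rest (value of joint each of tab_a, tab_b below 0.0015 m and distance between cap_flange and lens_mouth below 0.005 m and z of cap_flange in the frame of lens_mouth below 0.0035 m and angle between the z axis of cap_flange and the z axis of lens_mouth, either way round below 0.1 rad and linear speed of cap below 0.02 m/s); the robot touches nothing.
It fails at once if the lens is pushed out of its set tilt (its mouth moves by more than 10 mm) (distance of lens_mouth from where it was at the start of the episode above 0.01 m).
It fails at once if a bystander is moved by more than 25 mm (distance of any of plain_cap_mid, driver_grip, pin_block from where it was at the start of the episode above 0.025 m).
It also fails if it takes over 64 s, if anything falls off the work surface, if the arm or the gripper's body presses on something with over 40 N, if the wrist force passes 120 N, or if a joint passes its speed limit or range.

## Working session

There is one attempt and no reset: what is moved stays moved. The work goes in short steps, Python scripts to look and compute and a tool call to move; the robot and the scene stay as the last step left them, time stands still between calls to the robot, and variables do not carry over. Pictures are saved under pics/ and viewed, about 8 in all and at most 12, crops included, and the job is handed in when it is done.

Besides the shell and the picture viewer there is one more tool, called after ">>>" in YAML: its name, and indented under it one key for each argument. arm_command: Moves the arm, as the interface text tells. Its arguments: {"type":"object","properties":{"rows":{"type":"array"},"hand":{"type":"number"},"newtons":{"type":"number"}},"required":["rows"]}

```bash
mkdir -p pics; cat > h.py <<'E'
import numpy as np, cv2
from scipy.spatial.transform import Rotation as R
from bench import arm
def grab(n):
    s=arm.observe(); f=arm.grab_frame(n); f['s']=s
    f['f']=210/np.tan(np.radians(f['vfov'])/2)
    if n=='wrist':
        T=np.eye(4);T[:3,:3]=R.from_quat(s['orientation']).as_matrix();T[:3,3]=s['tcp_pos']
        f['W']=T@np.array(f['hand_eye'])
    else: f['W']=np.linalg.inv(np.array(f['camera_from_world']))
    return f
def rays(f,uv):
    uv=np.atleast_2d(uv).astype(float)
    K=np.array([[f['f'],0,f['cx']],[0,f['f'],f['cy']],[0,0,1]])
    d=np.stack([(uv[:,0]-f['cx'])/f['f'],(uv[:,1]-f['cy'])/f['f']],1);u=d.copy()
    for _ in range(30): u=d/(1+f['k1']*(u**2).sum(1,keepdims=True))
    return np.c_[u,np.ones(len(u))]
def pts(f,uv):  # by depth
    uv=np.atleast_2d(uv).astype(int); z=f['z_map'][uv[:,1],uv[:,0]]
    p=rays(f,uv)*z[:,None]; return p@f['W'][:3,:3].T+f['W'][:3,3], z
def plane(f,uv,h):
    d=rays(f,uv)@f['W'][:3,:3].T;o=f['W'][:3,3]
    return o+d*((h-o[2])/d[:,2])[:,None]
def proj(f,P):
    C=np.linalg.inv(f['W']);p=np.atleast_2d(P)@C[:3,:3].T+C[:3,3];u=p[:,:2]/p[:,2:]
    u=u*(1+f['k1']*(u**2).sum(1,keepdims=True));return u*f['f']+[f['cx'],f['cy']]
def cloud(f):
    v,u=np.mgrid[:420,:560];uv=np.c_[u.ravel(),v.ravel()];P,z=pts(f,uv);P[z==0]=np.nan
    return P.reshape(420,560,3)
E
python3 - <<'E'
from h import *
s=arm.observe();print(s)
for n in('scene','top'):
    f=grab(n);cv2.imwrite(f'pics/{n}0.png',f['pixels']);np.savez(f'{n}0.npz',**{k:f[k] for k in('pixels','z_map','f','cx','cy','k1','W')})
    print(n,f['f'],f['cx'],f['cy'],f['k1'],f['W'].round(2).tolist())
E
```

```text
{'time_s': 0.0, 'qpos': array([-1.31108067,  0.47779736,  0.02236447,  1.55642787, -0.01148081,
        1.10926587, -0.08307612]), 'qd': array([ 0.00029528, -0.00167272, -0.00122003, -0.00084871, -0.00029807,
       -0.00090643, -0.00244287]), 'effort': array([ 9.85354818e-04, -5.82854497e+01,  1.53529700e+00, -2.72601789e+01,
       -5.43568935e-02,  1.69490464e-02,  1.44974210e-04]), 'tcp_pos': array([242.5383787 , 629.29590378, 221.69399109]), 'orientation': array([ 1.82856935e-01,  9.83139135e-01, -8.81097693e-04, -8.28173371e-05]), 'contact_force': array([-0.48280237,  1.22869389, -0.30909122]), 'wrist_torque': array([-0.01650172,  0.00094748,  0.05083252]), 'gripper_width': 0.9964114804310517}
scene 379.25062993406357 281.522827788771 208.0179399065202 -0.039126213395520394 [[-0.77, 0.33, -0.54, 981.17], [0.64, 0.43, -0.64, 381.58], [0.02, -0.84, -0.54, 483.33], [0.0, 0.0, 0.0, 1.0]]
top 385.6073386718889 278.20534771005396 206.25423333041292 0.029303586204948308 [[-0.0, -0.99, 0.16, 510.57], [-1.0, 0.0, -0.0, -40.08], [0.0, -0.16, -0.99, 817.98], [0.0, 0.0, 0.0, 1.0]]
```

View pics/scene0.png

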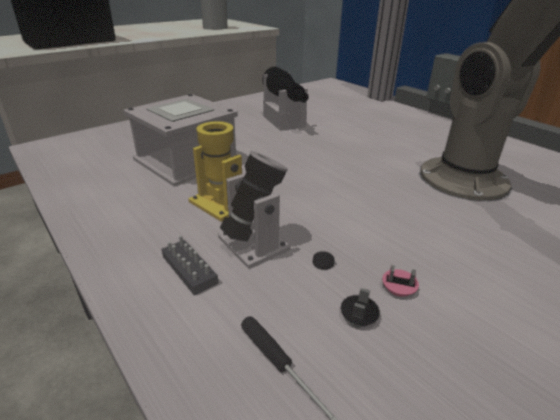

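View pics/top0.png

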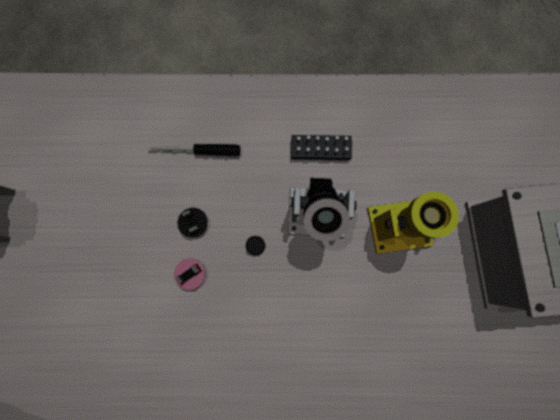

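Scene view: the black tabbed cap is at (360,310), and in the top view at (193,222). Candidates in the top view:
- Pink tabbed cap (190,274), rejected for its colour.
- Plain cap (255,245), rejected because it has no tabs.
- Black tabbed cap (193,222), chosen.
- Black lens with a bare ring (325,217), chosen. The yellow one (435,215) is rejected.

Next I'll measure and take one close crop.

```bash
python3 - <<'E'
from h import *
f=dict(np.load('top0.npz'));g=dict(np.load('scene0.npz'))
im=f['pixels']
print(plane(f,[[193,222],[190,274],[255,245]],17).round(1).tolist())
P=cloud(f)
for n,(x,y,w) in dict(cap=(193,222,22),lens=(325,217,35)).items():
    q=P[y-w:y+w,x-w:x+w].reshape(-1,3);q=q[~np.isnan(q[:,0])]
    print(n,len(q),np.histogram(q[:,2],bins=np.arange(-10,220,5)))
# cap flange: points 12<z<22
m=(np.hypot(P[...,0]-plane(f,[[193,222]],17)[0,0],P[...,1]-plane(f,[[193,222]],17)[0,1])<50)
a=P[m&(P[...,2]>10)&(P[...,2]<24)];print('fl',len(a),a.mean(0),a.min(0),a.max(0))
b=P[m&(P[...,2]>34)];print('tab',len(b),b.round(0).tolist()[:60])
c1=cv2.resize(im[190:255,160:230],None,fx=6,fy=6,interpolation=cv2.INTER_CUBIC)
c2=cv2.resize(im[175:253,285:365],(400,390),interpolation=cv2.INTER_CUBIC)
c1=c1[:390,:400];c=np.hstack([c1,c2]);cv2.imwrite('pics/crop1.png',cv2.convertScaleAbs(c,alpha=1.8))
# scene cloud lens
Q=cloud(g);q=Q[140:240,220:300].reshape(-1,3);q=q[q[:,2]>150];print(len(q),q.mean(0),q.min(0),q.max(0))
E
```

```text
[[603.8, 136.8, 17.0], [497.1, 139.2, 17.0], [555.9, 7.1, 17.0]]
cap 1929 (array([  1, 823, 376,   0,  96, 541,  14,  11,   7,  15,  44,   1,   0,
         0,   0,   0,   0,   0,   0,   0,   0,   0,   0,   0,   0,   0,
         0,   0,   0,   0,   0,   0,   0,   0,   0,   0,   0,   0,   0,
         0,   0,   0,   0,   0,   0]), array([-10,  -5,   0,   5,  10,  15,  20,  25,  30,  35,  40,  45,  50,
        55,  60,  65,  70,  75,  80,  85,  90,  95, 100, 105, 110, 115,
       120, 125, 130, 135, 140, 145, 150, 155, 160, 165, 170, 175, 180,
       185, 190, 195, 200, 205, 210, 215]))
lens 4879 (array([   4, 1195,  493,   99,  364,   25,    0,    6,    2,    2,    7,
          4,    1,    2,    7,    5,   43,   18,    2,    3,   12,   15,
         29,   39,   37,   52,  139,  108,  268,  107,   35,   70,   54,
        135,  314,  236,  189,  214,  141,  138,  180,   85,    0,    0,
          0]), array([-10,  -5,   0,   5,  10,  15,  20,  25,  30,  35,  40,  45,  50,
        55,  60,  65,  70,  75,  80,  85,  90,  95, 100, 105, 110, 115,
       120, 125, 130, 135, 140, 145, 150, 155, 1
[... 959 characters left out ...]
0, 133.0, 43.0], [589.0, 131.0, 43.0], [589.0, 129.0, 42.0], [589.0, 127.0, 41.0], [589.0, 125.0, 42.0], [588.0, 122.0, 46.0], [589.0, 122.0, 38.0], [587.0, 137.0, 42.0], [587.0, 135.0, 42.0], [587.0, 133.0, 42.0], [587.0, 131.0, 43.0], [587.0, 128.0, 44.0], [587.0, 127.0, 43.0], [587.0, 126.0, 38.0], [587.0, 124.0, 38.0], [587.0, 122.0, 36.0], [585.0, 137.0, 43.0], [585.0, 134.0, 44.0], [585.0, 133.0, 42.0], [585.0, 131.0, 42.0], [585.0, 129.0, 39.0], [585.0, 128.0, 38.0], [583.0, 135.0, 42.0], [583.0, 133.0, 38.0], [583.0, 131.0, 40.0], [581.0, 135.0, 39.0]]
1119 [ 612.33776762 -119.07623548  171.11783675] [ 556.98982036 -269.57122224  150.00418163] [640.86502355 -80.78861229 197.80585459]
```

View pics/crop1.png

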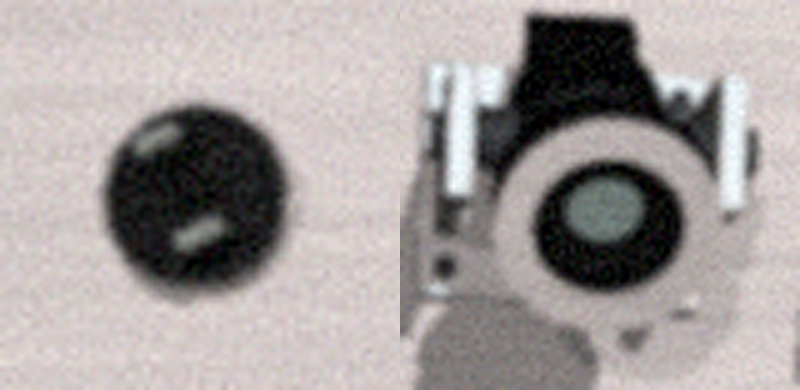

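Crop: the left half shows the black cap with two grey tabs, and the right half shows the lens with its bare ring. The choice holds. Next I'll fit the tabs and the ring plane.

```bash
cat > ring.py <<'E'
from h import *
def ringfit(f,c0,tol=3):
    P=cloud(f);im=f['pixels'].astype(int);g=im.mean(2)
    m=(np.linalg.norm(P-c0,axis=2)<48)&(P[...,2]>145)
    hsv=cv2.cvtColor(f['pixels'],cv2.COLOR_BGR2HSV)
    thr=cv2.threshold(f['pixels'].mean(2).astype(np.uint8)[m],0,255,cv2.THRESH_OTSU)[0]
    m=cv2.erode((m&(g>thr)).astype(np.uint8),np.ones((3,3)))>0
    A=P[m];rng=np.random.default_rng(0);best=None
    for _ in range(500):
        a=A[rng.choice(len(A),3)];n=np.cross(a[1]-a[0],a[2]-a[0]);l=np.linalg.norm(n)
        if l<100: continue
        k=np.abs((A-a[0])@(n/l))<tol
        if best is None or k.sum()>best.sum(): best=k
    B=A[best];c=B.mean(0);V=np.linalg.svd(B-c)[2];n=V[2]*np.sign(V[2,2])
    # mouth mask: inverse dark hole contour and outer edge -> rays on plane, circle fits
    mk=np.zeros(g.shape,np.uint8);uv=np.argwhere(m)[best];mk[uv[:,0],uv[:,1]]=1
    mk=((g>thr)&(cv2.dilate(mk,np.ones((5,5)))>0)).astype(np.uint8)
    d=rays(f,np.c_[np.mgrid[:420,:560][1].ravel(),np.mgrid[:420,:560][0].ravel()])@f['W'][:3,:3].T;o=f['W'][:3,3]
    cs,h=cv2.findContours(mk,cv2.RETR_CCOMP,cv2.CHAIN_APPROX_NONE);out=[]
    for q,hh in zip(cs,h[0]):
        if len(q)<35: continue
        q=q[:,0];dd=rays(f,q)@f['W'][:3,:3].T;X=o+dd*(((c-o)@n)/(dd@n))[:,None]
        e=np.stack([V[0],V[1]],1);xy=(X-c)@e
        keep=np.ones(len(xy),bool)
        for _ in range(6):
            s=np.linalg.lstsq(np.c_[2*xy[keep],np.ones(keep.sum())],(xy[keep]**2).sum(1),rcond=None)[0]
            r=np.sqrt(s[2]+s[:2]@s[:2]);er=np.abs(np.hypot(*(xy-s[:2]).T)-r);keep=er<max(1.5,np.median(er)*2)
        out.append((hh[3]>=0,len(q),keep.sum(),(c+e@s[:2]).round(1).tolist(),round(r,1)))
    return n,np.degrees(np.arccos(n[2])),len(B),(B-c)@n,c,out
if __name__=='__main__':
    for nm,c0 in(('top0.npz',None),('scene0.npz',None)):
        f=dict(np.load(nm))
        c0=plane(dict(np.load('top0.npz')),[[326,221]],183)[0]
        n,t,N,res,c,out=ringfit(f,c0);print(nm,n.round(3),t,N,res.std(),c.round(1));[print(o) for o in out]
    f=dict(np.load('top0.npz'));P=cloud(f);g=f['pixels'].mean(2)
    k=(np.hypot(P[...,0]-603,P[...,1]-138)<30)&(P[...,2]>34);k=k.astype(np.uint8)
    k2,l,st,ce=cv2.connectedComponentsWithStats(k);X=[plane(f,[c],43)[0] for c,s in zip(ce[1:],st[1:]) if s[4]>8];print(X)
E
python3 ring.py
```

```text
top0.npz [-0.529  0.027  0.848] 31.9593325706676 601 0.9825004958897025 [ 588.6 -121.1  179.1]
(np.False_, 132, np.int64(129), [587.1, -121.4, 178.2], np.float64(39.5))
(np.True_, 84, np.int64(84), [588.2, -120.8, 178.8], np.float64(25.4))
scene0.npz [-0.548  0.001  0.837] 33.196330373458075 111 0.9244468925684353 [ 597.3 -115.7  181.5]
(np.False_, 82, np.int64(67), [581.6, -146.6, 171.3], np.float64(102.5))
[array([619.01761265, 145.06415556,  43.        ]), array([586.83726367, 128.77987475,  43.        ])]
```

>>> arm_command:
  rows:
    - {"offset":[0,0,0],"turn":[0,0,0.875]}
    - {"offset":[0,0,0],"turn":[0,0,0.875]}
    - {"offset":[0,0,0],"turn":[0,0,0.875]}
    - {"offset":[0,0,0],"turn":[0,0,0.875]}
    - {"offset":[0,0,0],"turn":[0,0,0.875]}
    - {"offset":[0,0,0],"turn":[0,0,0.875]}
    - {"offset":[0,0,0],"turn":[0,0,0.875]}
    - {"offset":[-0.97,0.16,0.15],"turn":[0,0,0]}
    - {"offset":[-0.97,0.16,0.15],"turn":[0,0,0]}
    - {"offset":[-0.97,0.16,0.15],"turn":[0,0,0]}
    - {"offset":[-0.97,0.16,0.15],"turn":[0,0,0]}
    - {"offset":[-0.97,0.16,0.15],"turn":[0,0,0]}
  hand: -1

```text
time_s: 1.1
tcp_pos: [301.0, 549.4, 207.1]
orientation: [0.524, 0.852, -0.0, 0.0]
contact_force: [0.8, -0.1, 0.7]
gripper_width: 1.002
```

>>> arm_command:
  rows:
    - {"offset":[-0.97,0.16,0.15],"turn":[0,0,0]}
    - {"offset":[-0.97,0.16,0.15],"turn":[0,0,0]}
    - {"offset":[-0.97,0.16,0.15],"turn":[0,0,0]}
    - {"offset":[-0.97,0.16,0.15],"turn":[0,0,0]}
    - {"offset":[-0.97,0.16,0.15],"turn":[0,0,0]}
    - {"offset":[-0.97,0.16,0.15],"turn":[0,0,0]}
    - {"offset":[-0.97,0.16,0.15],"turn":[0,0,0]}
    - {"offset":[-0.97,0.16,0.15],"turn":[0,0,0]}
    - {"offset":[-0.97,0.16,0.15],"turn":[0,0,0]}
    - {"offset":[-0.97,0.16,0.15],"turn":[0,0,0]}
    - {"offset":[-0.97,0.16,0.15],"turn":[0,0,0]}
    - {"offset":[-0.97,0.16,0.15],"turn":[0,0,0]}

```text
time_s: 2.1
tcp_pos: [440.2, 359.1, 171.2]
orientation: [0.524, 0.852, -0.0, -0.0]
contact_force: [0.5, 0.1, -0.4]
gripper_width: 0.997
```

>>> arm_command:
  rows:
    - {"offset":[-0.97,0.16,0.15],"turn":[0,0,0]}
    - {"offset":[-0.97,0.16,0.15],"turn":[0,0,0]}
    - {"offset":[-0.97,0.16,0.15],"turn":[0,0,0]}
    - {"offset":[-0.97,0.16,0.15],"turn":[0,0,0]}
    - {"offset":[-0.97,0.16,0.15],"turn":[0,0,0]}
    - {"offset":[-0.97,0.16,0.15],"turn":[0,0,0]}
    - {"offset":[-0.97,0.16,0.15],"turn":[0,0,0]}
    - {"offset":[-0.97,0.16,0.15],"turn":[0,0,0]}
    - {"offset":[-0.97,0.16,0.15],"turn":[0,0,0]}
    - {"offset":[-0.97,0.16,0.15],"turn":[0,0,0]}
    - {"offset":[0,0,0],"turn":[0,0,0]}
    - {"offset":[0,0,0],"turn":[0,0,0]}

```text
time_s: 3.1
tcp_pos: [556.1, 200.3, 141.2]
orientation: [0.525, 0.851, -0.0, -0.0]
contact_force: [-0.8, -0.3, 0.2]
gripper_width: 1.002
```

```bash
cat >> h.py <<'E'
def to(pos,Rt):
    s=arm.observe();R0=R.from_quat(s['orientation'])
    off=R0.inv().apply(np.array(pos)-s['tcp_pos'])/20;rv=(R0.inv()*Rt).as_rotvec()/.12
    print('tcp',s['tcp_pos'].round(1),'off20',off.round(3),'turn.12',rv.round(3),'t',round(s['time_s'],2),'F',s['contact_force'].round(1),'w',round(s['gripper_width']*88,1),'q',s['qpos'].round(2))
def tool(zdir,ydir):
    z=np.array(zdir)/np.linalg.norm(zdir);y=np.array(ydir)-np.dot(ydir,z)*z;y/=np.linalg.norm(y)
    return R.from_matrix(np.stack([np.cross(y,z),y,z],1))
E
python3 - <<'E'
from h import *
a=np.radians(26.8);to([603,137,110],tool([0,0,-1],[np.cos(a),np.sin(a),0]))
f=grab('wrist');print(np.array(f['hand_eye']).round(2).tolist());cv2.imwrite('pics/w1.png',cv2.convertScaleAbs(f['pixels'],alpha=1.6));np.savez('w1.npz',**{k:f[k] for k in('pixels','z_map','f','cx','cy','k1','W')})
P=cloud(f);k=((np.hypot(P[...,0]-603,P[...,1]-138)<32)&(P[...,2]>34)&(P[...,2]<50)).astype(np.uint8)
_,l,st,ce=cv2.connectedComponentsWithStats(k)
print([(plane(f,[c],43)[0].round(1),s[4]) for c,s in zip(ce[1:],st[1:]) if s[4]>20])
E
```

```text
tcp [556.1 200.3 141.2] off20 [-3.879  0.675  1.561] turn.12 [-0.008  0.002 -0.018] t 3.1 F [-0.8 -0.3  0.2] w 88.2 q [-0.68  0.44  0.3   1.85 -0.16  0.87  0.16]
[[-0.0, -0.96, -0.29, 79.59], [1.0, -0.0, -0.0, -0.06], [0.0, -0.29, 0.96, -163.12], [0.0, 0.0, 0.0, 1.0]]
[(array([618.6, 148.5,  43. ]), np.int32(196)), (array([586.6, 132. ,  43. ]), np.int32(181))]
```

View pics/w1.png

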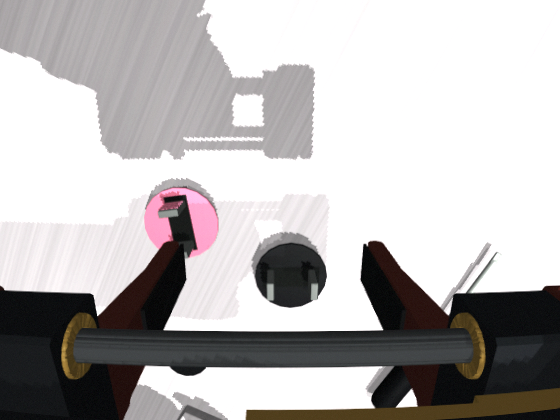

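Wrist view: the black cap is at (290,272) with its tabs at (270,292) and (313,292). The jaws line up with the tabs.

>>> arm_command:
  rows:
    - {"offset":[-0.98,0.17,0.4],"turn":[0,0,0]}
    - {"offset":[-0.98,0.17,0.4],"turn":[0,0,0]}
    - {"offset":[-0.98,0.17,0.4],"turn":[0,0,0]}
    - {"offset":[-0.9,0.17,0.4],"turn":[0,0,0]}
    - {"offset":[0,0,0],"turn":[0,0,0]}
    - {"offset":[0,0,0],"turn":[0,0,0]}

```text
time_s: 3.65
tcp_pos: [602.3, 139.6, 109.3]
orientation: [0.524, 0.852, -0.0, -0.001]
contact_force: [0.1, 0.5, 0.7]
gripper_width: 0.997
```

```bash
python3 - <<'E'
from h import *
a=np.radians(26.8);to([603,137,20],tool([0,0,-1],[np.cos(a),np.sin(a),0]))
f=grab('wrist');P=cloud(f);T=R.from_quat(f['s']['orientation']);t=f['s']['tcp_pos']
for lo,hi,r in((40.5,46,26),(15,19,36)):
    k=((np.hypot(P[...,0]-603,P[...,1]-138)<r)&(P[...,2]>lo)&(P[...,2]<hi)).astype(np.uint8)
    _,l,st,ce=cv2.connectedComponentsWithStats(k)
    for c,s in zip(ce[1:],st[1:]):
        if s[4]>30:
            i=np.argwhere(l==1+list(map(tuple,ce[1:])).index(tuple(c)));q=P[i[:,0],i[:,1]];L=T.inv().apply(q-t)
            print(lo,s[4],'mean',q.mean(0).round(1),'tool min',np.percentile(L,2,axis=0).round(1),'max',np.percentile(L,98,axis=0).round(1))
E
```

```text
tcp [602.3 139.6 109.3] off20 [-0.135 -0.022  4.463] turn.12 [-0.008 -0.005  0.001] t 3.65 F [0.1 0.5 0.7] w 87.8 q [-0.55  0.52  0.29  1.81 -0.2   0.84  0.31]
40.5 232 mean [587.6 130.4  43.8] tool min [ -9.7 -20.6  63.9] max [  5.7 -14.2  68.3]
40.5 231 mean [619.7 146.8  43.8] tool min [-9.8 15.9 64. ] max [ 5.9 22.2 68.4]
15 4064 mean [603.1 140.   18.1] tool min [-30.7 -27.8  90.3] max [27.2 29.7 92.4]
```

>>> arm_command:
  rows:
    - {"offset":[-0.11,0.03,0.9],"turn":[0,0,0]}
    - {"offset":[0,0,0.9],"turn":[0,0,0]}
    - {"offset":[0,0,0.9],"turn":[0,0,0]}
    - {"offset":[0,0,0.9],"turn":[0,0,0]}
    - {"offset":[0,0,0.5],"turn":[0,0,0]}
    - {"offset":[0,0,0.3],"turn":[0,0,0]}
    - {"offset":[0,0,0],"turn":[0,0,0]}
    - {"offset":[0,0,0],"turn":[0,0,0]}
    - {"offset":[0,0,0],"turn":[0,0,0]}

```text
time_s: 4.45
tcp_pos: [605.1, 137.8, 22.7]
orientation: [0.524, 0.852, 0.001, 0.0]
contact_force: [-0.7, -0.2, 0.3]
gripper_width: 0.998
```

>>> arm_command:
  rows:
    - {"offset":[0,0,0],"turn":[0,0,0]}
    - {"offset":[0,0,0],"turn":[0,0,0]}
    - {"offset":[0,0,0],"turn":[0,0,0]}
    - {"offset":[0,0,0],"turn":[0,0,0]}
    - {"offset":[0,0,0],"turn":[0,0,0]}
    - {"offset":[0,0,0],"turn":[0,0,0]}
    - {"offset":[0,0,0],"turn":[0,0,0]}
    - {"offset":[0,0,0],"turn":[0,0,0]}
    - {"offset":[0,0,0],"turn":[0,0,0]}
    - {"offset":[0,0,0],"turn":[0,0,0]}
    - {"offset":[0,0,0],"turn":[0,0,0]}
    - {"offset":[0,0,0],"turn":[0,0,0]}
  hand: 1
  newtons: 35

```text
time_s: 5.45
tcp_pos: [604.5, 137.3, 22.0]
orientation: [0.524, 0.852, 0.0, 0.0]
contact_force: [-1.8, -0.0, 5.8]
gripper_width: 0.338
```

>>> arm_command:
  rows:
    - {"offset":[0,0,-0.3],"turn":[0,0,0]}
    - {"offset":[0,0,-0.6],"turn":[0,0,0]}
    - {"offset":[0,0,-1],"turn":[0,0,0]}
    - {"offset":[0,0,-1],"turn":[0,0,0]}
    - {"offset":[0,0,-1],"turn":[0,0,0]}
    - {"offset":[0,0,-1],"turn":[0,0,0]}
    - {"offset":[0,0,-1],"turn":[0,0,0]}
    - {"offset":[0,0,-1],"turn":[0,0,0]}
    - {"offset":[0,0,-1],"turn":[0,0,0]}
    - {"offset":[0,0,-1],"turn":[0,0,0]}
    - {"offset":[0,0,0],"turn":[0,0,0]}
    - {"offset":[0,0,0],"turn":[0,0,0]}

```text
time_s: 6.45
tcp_pos: [605.0, 137.4, 201.1]
orientation: [0.524, 0.852, 0.001, 0.001]
contact_force: [0.8, -0.5, -1.0]
gripper_width: 0.336
```

```bash
cat > look.py <<'E'
from h import *
import sys
f=grab('wrist');P=cloud(f);T=R.from_quat(f['s']['orientation']);L=T.inv().apply((P-f['s']['tcp_pos']).reshape(-1,3)).reshape(P.shape)
# held cap: flange top expected near tool z=+5
k=(np.abs(L[...,1])<36)&(np.abs(L[...,0])<40)&(L[...,2]>-2)&(L[...,2]<14)&(f['pixels'].mean(2)<60)
q=L[k];print('flange pts',len(q))
q=q[np.hypot(q[:,0],q[:,1])<34]
c=q.mean(0);A=np.c_[q[:,:2],np.ones(len(q))];w=np.ones(len(q),bool)
for _ in range(5):
    s=np.linalg.lstsq(A[w],q[w,2],rcond=None)[0];w=np.abs(A@s-q[:,2])<1.5
print('plane',s.round(4),w.sum(),'pct x',np.percentile(q[w,0],[1,99]),'y',np.percentile(q[w,1],[1,99]))
cv2.imwrite(sys.argv[1],cv2.convertScaleAbs(f['pixels'],alpha=1.6))
E
python3 look.py pics/w2.png; python3 - <<'E'
from h import *
M=np.array([588,-121,178.6]);n=np.array([-.53,.02,.848]);n/=np.linalg.norm(n)
s=arm.observe();R0=R.from_quat(s['orientation']);z=R0.as_matrix()[:,2]
Rt=R.align_vectors([-n],[z])[0]*R0
to(M+98*n,Rt)
E
```

```text
flange pts 7776
plane [ 2.4000e-03 -7.0000e-04  3.7455e+00] 7527 pct x [-28.18424847  31.61981358] y [-29.98484801  29.48187977]
tcp [604.1 137.2 199.7] off20 [-9.9   -8.816 -3.103] turn.12 [-4.072 -2.257  0.   ] t 6.5 F [ 0.1 -0.2 -1.4] w 29.2 q [-0.57  0.42  0.33  1.74 -0.16  1.01  0.28]
```

View pics/w2.png

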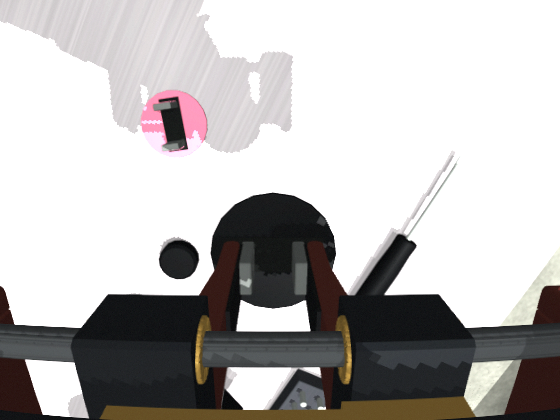

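Wrist view: the cap is held squarely at (273,250), with both tabs pinched. I'll fit the flange outline to get its offset in the tool frame.

```bash
cat > off.py <<'E'
from h import *
f=grab('wrist');g=f['pixels'].mean(2)
T=R.from_quat(f['s']['orientation'])
H=np.array(f['hand_eye'])
m=(g<70).astype(np.uint8)[:, :]
P=cloud(f);L=T.inv().apply((P-f['s']['tcp_pos']).reshape(-1,3)).reshape(P.shape)
m=((np.abs(L[...,2]-3.75)<3)&(np.hypot(L[...,0],L[...,1])<38)).astype(np.uint8)
q=max(cv2.findContours(m,cv2.RETR_EXTERNAL,cv2.CHAIN_APPROX_NONE)[0],key=cv2.contourArea)[:,0]
for hgt in(3.75,):
    d=rays(f,q)@H[:3,:3].T;o=H[:3,3];X=(o+d*((hgt-o[2])/d[:,2])[:,None])[:,:2]
    keep=(np.hypot(*X.T)>28)&((X[:,0]>3)|(np.abs(X[:,1])<9)|(np.abs(X[:,1])>24))
    X=X[keep];w=np.ones(len(X),bool)
    for _ in range(6):
        s=np.linalg.lstsq(np.c_[2*X[w],np.ones(w.sum())],(X[w]**2).sum(1),rcond=None)[0];r=np.sqrt(s[2]+s[:2]@s[:2])
        w=np.abs(np.hypot(*(X-s[:2]).T)-r)<1
    print(s[:2].round(2),r.round(2),w.sum(),len(X))
E
python3 off.py
```

```text
[ 1.69 -0.27] 31.32 244 257
```

>>> arm_command:
  rows:
    - {"offset":[0,0,-1],"turn":[0,0,0]}
    - {"offset":[0,0,-1],"turn":[0,0,0]}
    - {"offset":[0,0,-1],"turn":[0,0,0]}
    - {"offset":[-0.9,-0.8,0],"turn":[0,0,0]}
    - {"offset":[-0.9,-0.8,0],"turn":[0,0,0]}
    - {"offset":[-0.9,-0.8,0],"turn":[0,0,0]}
    - {"offset":[-0.9,-0.8,0],"turn":[0,0,0]}
    - {"offset":[-0.9,-0.8,0],"turn":[0,0,0]}
    - {"offset":[-0.9,-0.8,0],"turn":[0,0,0]}
    - {"offset":[-0.9,-0.8,0],"turn":[0,0,0]}
    - {"offset":[-0.9,-0.8,0],"turn":[0,0,0]}
    - {"offset":[-0.9,-0.8,0],"turn":[0,0,0]}

```text
time_s: 7.55
tcp_pos: [547.6, -73.2, 258.2]
orientation: [0.524, 0.852, -0.001, -0.001]
contact_force: [0.3, -0.1, -1.5]
gripper_width: 0.34
```

>>> arm_command:
  rows:
    - {"offset":[-0.9,-0.8,0],"turn":[0,0,0]}
    - {"offset":[-0.9,-0.8,0],"turn":[0,0,0]}
    - {"offset":[0,0,0],"turn":[-0.68,-0.376,0]}
    - {"offset":[0,0,0],"turn":[-0.68,-0.376,0]}
    - {"offset":[0,0,0],"turn":[-0.68,-0.376,0]}
    - {"offset":[0,0,0],"turn":[-0.68,-0.376,0]}
    - {"offset":[0,0,0],"turn":[-0.68,-0.376,0]}
    - {"offset":[0,0,0],"turn":[-0.68,-0.376,0]}
    - {"offset":[0,0,0],"turn":[0,0,0]}
    - {"offset":[0,0,0],"turn":[0,0,0]}
    - {"offset":[0,0,0],"turn":[0,0,0]}

```text
time_s: 8.47
tcp_pos: [537.4, -118.7, 259.9]
orientation: [0.503, 0.819, 0.135, 0.24]
contact_force: [-0.3, 0.6, -0.1]
gripper_width: 0.335
```

```bash
cat > tgt.py <<'E'
from h import *
import sys
M=np.array([588,-121,178.6]);n=np.array([-.53,.02,.848]);n/=np.linalg.norm(n)
s=arm.observe();R0=R.from_quat(s['orientation']);z=R0.as_matrix()[:,2]
Rt=R.align_vectors([-n],[z])[0]*R0
print('wq',s['orientation'].round(3));to(M+float(sys.argv[1])*n,Rt)
E
python3 tgt.py 98; python3 - <<'E'
from ring import *
for nm in('wrist','top'):
    f=grab(nm)
    if nm=='wrist': cv2.imwrite('pics/w3.png',cv2.convertScaleAbs(f['pixels'],alpha=1.0))
    try:
        n,t,N,res,c,out=ringfit(f,np.array([588,-121,178.6]));print(nm,n.round(3),t,N,res.std(),c.round(1));[print(o) for o in out]
    except Exception as e: print(nm,e)
E
```

```text
wq [0.503 0.819 0.135 0.24 ]
tcp [ 537.4 -118.7  259.9] off20 [-0.013 -0.013 -0.111] turn.12 [-0.01  -0.008 -0.   ] t 8.47 F [-0.3  0.6 -0.1] w 29.5 q [-0.3  -0.04  0.43  2.25 -0.1   0.37  0.69]
wrist [-0.527  0.032  0.849] 31.866542463507137 1996 0.6584873224617184 [ 579.8 -103.8  174.6]
(np.False_, 291, np.int64(181), [586.9, -119.9, 179.6], np.float64(36.5))
top [-0.524  0.03   0.851] 31.645704163757703 404 0.9631741224760478 [ 601.2 -120.   186.8]
(np.False_, 154, np.int64(154), [588.7, -121.4, 179.2], np.float64(34.1))
```

View pics/w3.png

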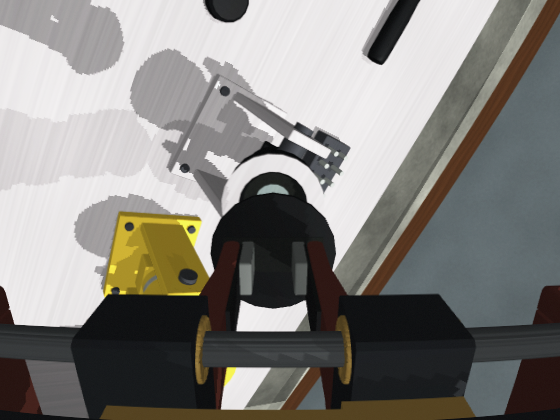

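Wrist view: the ring arc (270,165) shows past the held cap at (273,250). I'll refine the relative offset in both cameras with known-radius fits.

```bash
cat > rel.py <<'E'
from h import *
from scipy.optimize import least_squares
import sys
n=np.array([-.527,.03,.849]);n/=np.linalg.norm(n);M0=np.array([588,-121,178.8])
e1=np.cross([0,1,0],n);e1/=np.linalg.norm(e1);e2=np.cross(n,e1)   # e2 ~ +y, e1 ~ +x down
def edge(f,mask):
    q=np.vstack([c[:,0] for c in cv2.findContours(mask.astype(np.uint8),cv2.RETR_CCOMP,cv2.CHAIN_APPROX_NONE)[0] if len(c)>20]);return q
def onplane(f,q,c,nn):
    d=rays(f,q)@f['W'][:3,:3].T;o=f['W'][:3,3];return o+d*(((c-o)@nn)/(d@nn))[:,None]
def fit(X,c0,a,b,rs,guard=None):
    xy=np.c_[(X-c0)@a,(X-c0)@b];rad=np.hypot(*xy.T);c=np.zeros(2)
    for _ in range(4):
        rad=np.hypot(*(xy-c).T);D=np.min([np.abs(rad-r) for r in rs],0);k=D<2.5
        fn=lambda p:np.min([np.abs(np.hypot(*(xy[k]-p[:2]).T)-r-p[2]*(1 if r>30 else -1)) for r in rs],0)
        res=least_squares(fn,[*c,0],loss='soft_l1',f_scale=.5);c=res.x[:2]
    ang=np.degrees(np.arctan2(*(xy[k]-c)[:,::-1].T));return c,res.x[2],k.sum(),np.sqrt((res.fun**2).mean()),np.histogram(ang,8,(-180,180))[0]
def run(nm):
    f=grab(nm);s=f['s'];T=R.from_quat(s['orientation']).as_matrix();t=s['tcp_pos'];P=cloud(f);g=f['pixels'].mean(2)
    # flange circle pixels
    th=np.linspace(0,2*np.pi,200);F=t+T[:,2]*3.75+32*(np.cos(th)[:,None]*T[:,0]+np.sin(th)[:,None]*T[:,1])+1.0*T[:,0]
    capm=np.zeros(g.shape,np.uint8);cv2.fillPoly(capm,[proj(f,F).round().astype(np.int32)],1);capd=cv2.dilate(capm,np.ones((9,9)))
    h=(P-M0)@n;lat=np.linalg.norm(P-M0-h[...,None]*n,axis=2)
    m=(np.abs(h)<5)&(lat<44)&(g>90)
    q=edge(f,m);q=q[capd[q[:,1],q[:,0]]==0]
    hz=np.median(h[cv2.erode(m.astype(np.uint8),np.ones((3,3)))>0])
    c,dr,k,rm,an=fit(onplane(f,q,M0+hz*n,n),M0+hz*n,e1,e2,(26,38));Mm=M0+hz*n+c[0]*e1+c[1]*e2
    print(nm,'ring c',c.round(2),'h',hz.round(2),'dr',dr.round(2),k,rm.round(2),an,'M',Mm.round(1))
    L=(P-t)@T;m=(np.abs(L[...,2]-3.75)<4)&(np.hypot(L[...,0],L[...,1])<38)&(g<90)
    q=edge(f,m);X=onplane(f,q,t+3.75*T[:,2],T[:,2]);L2=(X-t)@T
    if nm=='wrist': k=(L2[:,0]>3)|(np.abs(L2[:,1])>24);X=X[k]
    c,dr,k,rm,an=fit(X,t+3.75*T[:,2],T[:,0],T[:,1],(32,));C=t+c[0]*T[:,0]+c[1]*T[:,1]
    print('   cap tool',c.round(2),'dr',dr.round(2),k,rm.round(2),an,'hz',np.median(L[...,2][m]).round(2))
    d=T.T@(Mm-C);print('   need tool shift',d.round(2),'axis',(T.T@-n).round(4))
if __name__=='__main__':
    for a in sys.argv[1:]: run(a)
E
python3 rel.py wrist top
```

```text
wrist ring c [ 0.1  -0.94] h 1.28 dr 0.12 232 0.26 [35  0  0  0 17 56 68 56] M [ 587.4 -121.9  180. ]
   cap tool [1.94 0.19] dr -1.0 212 0.25 [ 0 21 42 45 45 41 18  0] hz 3.92
   need tool shift [-2.58 -1.51 94.3 ] axis [-0.0074 -0.0074  0.9999]
top ring c [-0.26 -0.02] h -0.13 dr -0.92 130 0.59 [ 0  8 24 27 28 26 17  0] M [ 587.8 -121.   178.6]
   cap tool [-3.68  1.73] dr 0.0 0 nan [0 0 0 0 0 0 0 0] hz 5.36
   need tool shift [ 3.98 -2.87 95.71] axis [-0.0073 -0.0075  0.9999]rel.py:16: RuntimeWarning: Mean of empty slice.
  ang=np.degrees(np.arctan2(*(xy[k]-c)[:,::-1].T));return c,res.x[2],k.sum(),np.sqrt((res.fun**2).mean()),np.histogram(ang,8,(-180,180))[0]
  ret = ret.dtype.type(ret / rcount)
```

>>> arm_command:
  rows:
    - {"offset":[0,0,0],"turn":[0.06,-0.06,0]}
    - {"offset":[-0.09,-0.04,0.5],"turn":[0,0,0]}
    - {"offset":[0,0,0.5],"turn":[0,0,0]}
    - {"offset":[0,0,0.5],"turn":[0,0,0]}
    - {"offset":[0,0,0.5],"turn":[0,0,0]}
    - {"offset":[0,0,0.5],"turn":[0,0,0]}
    - {"offset":[0,0,0.3],"turn":[0,0,0]}
    - {"offset":[0,0,0],"turn":[0,0,0]}
    - {"offset":[0,0,0],"turn":[0,0,0]}
    - {"offset":[0,0,0],"turn":[0,0,0]}

```text
time_s: 9.5
tcp_pos: [566.6, -122.6, 212.5]
orientation: [0.505, 0.818, 0.131, 0.242]
contact_force: [-0.4, 0.8, -0.7]
gripper_width: 0.335
```

```bash
python3 rel.py wrist top 2>/dev/null; python3 - <<'E'
from h import *
to(arm.observe()['tcp_pos'],R.from_quat(arm.observe()['orientation']))
f=grab('top');a=f['pixels'][150:270,250:410];g=grab('scene');b=g['pixels'][90:250,200:330]
cv2.imwrite('pics/c4.png',cv2.convertScaleAbs(np.hstack([cv2.resize(a,(440,330)),cv2.resize(b,(330,406))[:330]]),alpha=1.6))
E
```

```text
wrist ring c [ 0.23 -0.68] h 1.26 dr 0.13 214 0.34 [19  0  0  0 22 42 84 47] M [ 587.5 -121.6  180. ]
   cap tool [1.94 0.18] dr -1.0 211 0.24 [ 0 21 41 45 45 41 18  0] hz 3.93
   need tool shift [-0.38  1.33 38.64] axis [-2.e-04 -7.e-04  1.e+00]
top ring c [-0.02  0.06] h -0.22 dr -1.26 41 0.54 [ 0  0  6 12 17  6  0  0] M [ 588.1 -120.9  178.6]
   cap tool [50.5  16.09] dr 0.0 0 nan [0 0 0 0 0 0 0 0] hz 5.4
   need tool shift [-48.2  -14.56  40.28] axis [-1.0e-04 -1.2e-03  1.0e+00]
tcp [ 566.5 -122.5  212.7] off20 [0. 0. 0.] turn.12 [0. 0. 0.] t 9.6 F [-0.7  0.8 -0.7] w 29.1 q [-0.26  0.1   0.41  2.25 -0.35  0.26  0.93]
```

View pics/c4.png

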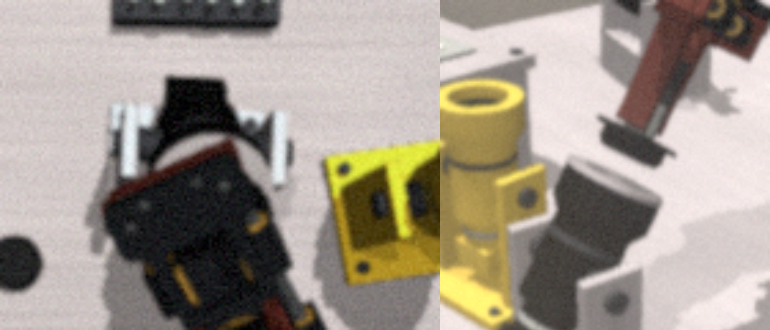

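The cap is about 18 mm short of entry and coaxial in the scene crop at (635,140). I'll correct the small lateral offset and approach slowly, watching joint 6.

>>> arm_command:
  rows:
    - {"offset":[-0.02,0.07,0.2],"turn":[0,0,0]}
    - {"offset":[0,0,0.2],"turn":[0,0,0]}
    - {"offset":[0,0,0.2],"turn":[0,0,0]}
    - {"offset":[0,0,0.1],"turn":[0,0,0]}
    - {"offset":[0,0,0],"turn":[0,0,0]}
    - {"offset":[0,0,0],"turn":[0,0,0]}
    - {"offset":[0,0,0],"turn":[0,0,0]}

```text
time_s: 10.28
tcp_pos: [574.8, -122.8, 201.0]
orientation: [0.505, 0.818, 0.131, 0.241]
contact_force: [0.1, -0.7, -1.1]
gripper_width: 0.331
```

```bash
python3 rel.py wrist 2>/dev/null;python3 - <<'E'
from h import *
to(arm.observe()['tcp_pos'],R.from_quat(arm.observe()['orientation']))
E
```

```text
wrist ring c [-0.04  0.08] h 1.27 dr -0.43 195 0.23 [26  0  0  0 26 44 55 44] M [ 587.3 -120.9  179.9]
   cap tool [1.92 0.18] dr -1.0 212 0.24 [ 0 21 41 45 46 41 18  0] hz 3.94
   need tool shift [ 0.62  0.56 24.49] axis [-3.e-04 -5.e-04  1.e+00]
tcp [ 574.8 -122.7  201.1] off20 [0. 0. 0.] turn.12 [0. 0. 0.] t 10.33 F [-0.4  0.3 -1.3] w 29.8 q [-0.22  0.14  0.37  2.24 -0.43  0.23  1.  ]
```

>>> arm_command:
  rows:
    - {"offset":[0.03,0.03,0.1],"turn":[0,0,0]}
    - {"offset":[0,0,0.1],"turn":[0,0,0]}
    - {"offset":[0,0,0.1],"turn":[0,0,0]}
    - {"offset":[0,0,0.1],"turn":[0,0,0]}
    - {"offset":[0,0,0],"turn":[0,0,0]}
    - {"offset":[0,0,0],"turn":[0,0,0]}
    - {"offset":[0,0,0],"turn":[0,0,0]}

```text
time_s: 10.92
tcp_pos: [579.3, -122.1, 194.3]
orientation: [0.505, 0.818, 0.131, 0.241]
contact_force: [-1.1, -0.9, -0.4]
gripper_width: 0.334
```

```bash
python3 rel.py wrist 2>/dev/null;python3 - <<'E'
from h import *
s=arm.observe();to(s['tcp_pos'],R.from_quat(s['orientation']));print('F tool',R.from_quat(s['orientation']).inv().apply(s['contact_force']))
E
```

```text
wrist ring c [ 0.06 -0.07] h 1.28 dr -0.21 229 0.25 [45  0  0  0 36 45 57 46] M [ 587.4 -121.   179.9]
   cap tool [1.92 0.17] dr -0.99 211 0.24 [ 0 21 41 45 45 41 18  0] hz 3.93
   need tool shift [-0.24 -0.12 16.47] axis [-3.e-04 -6.e-04  1.e+00]
tcp [ 579.3 -122.1  194.4] off20 [0. 0. 0.] turn.12 [0. 0. 0.] t 10.97 F [-0.6  0.4 -0.6] w 29.3 q [-0.19  0.16  0.35  2.24 -0.46  0.22  1.03]
F tool [ 0.74330252 -0.52597559  0.18342471]
```

>>> arm_command:
  rows:
    - {"offset":[-0.01,0,0.1],"turn":[0,0,0]}
    - {"offset":[0,0,0.1],"turn":[0,0,0]}
    - {"offset":[0,0,0.1],"turn":[0,0,0]}
    - {"offset":[0,0,0],"turn":[0,0,0]}
    - {"offset":[0,0,0],"turn":[0,0,0]}

```text
time_s: 11.38
tcp_pos: [582.7, -122.3, 189.4]
orientation: [0.505, 0.818, 0.131, 0.242]
contact_force: [-0.6, 1.2, 2.8]
gripper_width: 0.338
```

```bash
python3 rel.py wrist 2>/dev/null;python3 - <<'E'
from h import *
s=arm.observe();to(s['tcp_pos'],R.from_quat(s['orientation']));print('F tool',R.from_quat(s['orientation']).inv().apply(s['contact_force']))
E
```

```text
wrist ring c [ 0.12 -0.18] h 1.31 dr -0.08 263 0.27 [51 10  0  0 48 47 59 48] M [ 587.4 -121.1  180. ]
   cap tool [1.92 0.17] dr -0.99 213 0.25 [ 0 21 42 45 46 41 18  0] hz 3.89
   need tool shift [-0.16 -0.34 10.48] axis [-4.e-04 -9.e-04  1.e+00]
tcp [ 582.6 -122.3  189.4] off20 [0. 0. 0.] turn.12 [0. 0. 0.] t 11.43 F [-2.1  0.2  0.9] w 29.6 q [-0.17  0.17  0.33  2.23 -0.49  0.21  1.05]
F tool [ 0.73051949 -1.1048477  -1.91544918]
```

>>> arm_command:
  rows:
    - {"offset":[0,0,0.08],"turn":[0,0,0]}
    - {"offset":[0,0,0.07],"turn":[0,0,0]}
    - {"offset":[0,0,0],"turn":[0,0,0]}
    - {"offset":[0,0,0],"turn":[0,0,0]}
    - {"offset":[0,0,0],"turn":[0,0,0]}

```text
time_s: 11.85
tcp_pos: [584.1, -122.4, 187.0]
orientation: [0.505, 0.818, 0.131, 0.242]
contact_force: [-5.4, -0.0, 7.2]
gripper_width: 0.335
```

>>> arm_command:
  rows:
    - {"offset":[0,0,0.05],"turn":[0,0,0]}
    - {"offset":[0,0,0],"turn":[0,0,0]}
    - {"offset":[0,0,0],"turn":[0,0,0]}
    - {"offset":[0,0,0],"turn":[0,0,0]}

```text
time_s: 12.18
tcp_pos: [584.6, -122.5, 186.3]
orientation: [0.505, 0.818, 0.131, 0.242]
contact_force: [-6.3, 1.2, 8.1]
gripper_width: 0.338
```

```bash
python3 rel.py wrist 2>/dev/null;python3 - <<'E'
from h import *
s=arm.observe();to(s['tcp_pos'],R.from_quat(s['orientation']));print('F tool',R.from_quat(s['orientation']).inv().apply(s['contact_force']))
E
```

```text
wrist ring c [ 0.29 -0.52] h 1.31 dr 0.11 340 0.32 [52 11 54 14 51 48 61 49] M [ 587.5 -121.5  180.1]
   cap tool [1.94 0.12] dr -0.93 215 0.27 [ 0 22 41 45 45 43 19  0] hz 3.83
   need tool shift [-0.51 -0.3   6.79] axis [-4.0e-04 -1.3e-03  1.0e+00]
tcp [ 584.6 -122.4  186.3] off20 [0. 0. 0.] turn.12 [0. 0. 0.] t 12.23 F [-6.1  1.5  7.9] w 29.6 q [-0.16  0.18  0.31  2.23 -0.51  0.2   1.07]
F tool [ 1.52381429 -0.41366761 -9.96070103]
```

>>> arm_command:
  rows:
    - {"offset":[0,0,0.05],"turn":[0,0,0]}
    - {"offset":[0,0,0],"turn":[0,0,0]}
    - {"offset":[0,0,0],"turn":[0,0,0]}
    - {"offset":[0,0,0],"turn":[0,0,0]}

```text
time_s: 12.57
tcp_pos: [584.8, -122.5, 186.1]
orientation: [0.505, 0.818, 0.132, 0.242]
contact_force: [-16.6, 1.9, 19.6]
gripper_width: 0.341
```

25 N with no further advance, so the flange is home. Releasing.

>>> arm_command:
  rows:
    - {"offset":[0,0,0],"turn":[0,0,0]}
    - {"offset":[0,0,0],"turn":[0,0,0]}
    - {"offset":[0,0,0],"turn":[0,0,0]}
    - {"offset":[0,0,0],"turn":[0,0,0]}
    - {"offset":[0,0,0],"turn":[0,0,0]}
    - {"offset":[0,0,0],"turn":[0,0,0]}
    - {"offset":[0,0,0],"turn":[0,0,0]}
    - {"offset":[0,0,0],"turn":[0,0,0]}
  hand: -0.5

```text
time_s: 13.23
tcp_pos: [585.2, -122.5, 185.0]
orientation: [0.505, 0.818, 0.131, 0.241]
contact_force: [0.2, -0.4, -0.4]
gripper_width: 0.749
```

```bash
python3 - <<'E'
from h import *
s=arm.observe();to(s['tcp_pos'],R.from_quat(s['orientation']))
f=grab('wrist');cv2.imwrite('pics/w5.png',f['pixels'])
P=cloud(f);T=R.from_quat(s['orientation']).as_matrix();L=(P-s['tcp_pos'])@T
m=(np.hypot(L[...,0],L[...,1])<26)&(np.abs(L[...,2]+21)<5);q=L[m];print('tab tops',m.sum(),np.percentile(q[:,:2],[2,98],axis=0).round(1))
E
```

```text
tcp [ 585.2 -122.5  185. ] off20 [0. 0. 0.] turn.12 [0. 0. 0.] t 13.23 F [ 0.2 -0.4 -0.4] w 66.0 q [-0.16  0.19  0.31  2.23 -0.51  0.2   1.08]
tab tops 1173 [[ -6.  -20.7]
 [  9.1  21.9]]
```

View pics/w5.png

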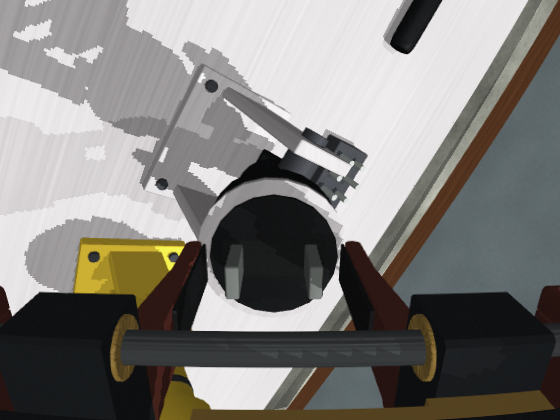

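The cap sits on the ring at (273,252) with its tabs out, 42.6 mm over their faces. Retreating along the axis.

>>> arm_command:
  rows:
    - {"offset":[0,0,-0.2],"turn":[0,0,0]}
    - {"offset":[0,0,-0.5],"turn":[0,0,0]}
    - {"offset":[0,0,-0.7],"turn":[0,0,0]}
    - {"offset":[0,0,-0.7],"turn":[0,0,0]}
    - {"offset":[0,0,-0.7],"turn":[0,0,0]}
    - {"offset":[0,0,-0.7],"turn":[0,0,0]}
    - {"offset":[0,0,-0.7],"turn":[0,0,0]}
    - {"offset":[0,0,-0.5],"turn":[0,0,0]}
    - {"offset":[0,0,0],"turn":[0,0,0]}
    - {"offset":[0,0,0],"turn":[0,0,0]}
    - {"offset":[0,0,0],"turn":[0,0,0]}

```text
time_s: 14.2
tcp_pos: [535.6, -119.7, 264.5]
orientation: [0.505, 0.818, 0.131, 0.241]
contact_force: [-0.4, 1.2, -0.0]
gripper_width: 0.753
```

```bash
python3 - <<'E'
from rel import *
f=grab('wrist');P=cloud(f);s=f['s'];T=R.from_quat(s['orientation']).as_matrix();M=M0+1.3*n
h=(P-M)@n;d=P-M;r=np.linalg.norm(d-h[...,None]*n,axis=2);g=f['pixels'].mean(2)
def pl(m):
    q=P[m]
    for _ in range(3):
        c=q.mean(0);V=np.linalg.svd(q-c,full_matrices=False)[2][2];q=q[np.abs((q-c)@V)<1.5]
    return c,V*np.sign(V[2]),len(q)
c1,n1,k1=pl((r<30)&(h>0)&(h<10)&(g<110));c2,n2,k2=pl((r>33.5)&(r<37)&(abs(h)<3)&(g>90))
print('flange top',c1.round(1),n1.round(3),k1,'ring',c2.round(1),n2.round(3),k2)
print('height of flange top over ring',((c1-c2)@n2).round(2),'angle',np.arccos(n1@n2).round(3))
m=(r<26)&(h>20)&(h<36);L=((P-s['tcp_pos'])@T)[m];print('tabs',m.sum(),np.percentile(L[:,:2],[2,98],axis=0).round(1),h[m].max().round(1))
cv2.imwrite('pics/w6.png',f['pixels'])
to(s['tcp_pos'],R.from_quat(s['orientation']))
E
python3 rel.py wrist 2>/dev/null
```

```text
flange top [ 583.9 -119.2  183.7] [-0.527  0.034  0.849] 4131 ring [ 585.7 -117.1  178.8] [-0.528  0.033  0.849] 1181
height of flange top over ring 5.01 angle 0.0
tabs 521 [[ -6.8 -20.7]
 [  8.7  21.4]] 32.4
tcp [ 535.5 -119.7  264.3] off20 [-0.004  0.01  -0.01 ] turn.12 [-0.006 -0.001  0.001] t 14.25 F [-0.1  1.2 -1.1] w 65.7 q [-0.36 -0.06  0.49  2.25 -0.03  0.39  0.62]
wrist ring c [-0.11 -0.63] h 1.35 dr -0.16 155 0.25 [28  0  0  0 20 33 40 34] M [ 587.2 -121.6  179.9]
```

View pics/w6.png

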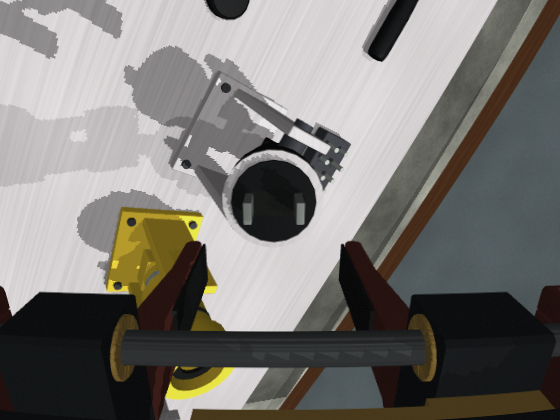

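The flange underside is 2.0 mm off the rim, which is the latched height. The cap is square to the ring, the tabs are 42 mm apart, and the lens has not moved.

```bash
python3 -c "
from bench import arm
print(arm.close_job())"
```

```text
the job is handed in; nothing more can be done
None
```

The black pinch cap is latched in the mouth of the black lens, and I handed the job in at about 14 s of the 64 s allowed. I pinched both tabs, lifted the cap, and pressed it in along the lens's axis until the force reached about 25 N with no further travel. I then let the tabs out and backed the gripper straight off.

**Final wrist-camera checks:**
- **Flange:** its top is 5.0 mm above the ring, so its underside is 2.0 mm off the rim. That is the height expected once the tongues bear on the lip.
- **Squareness:** the cap and ring planes agree to within 0.001 rad.
- **Tabs:** they measure about 42 mm over their outer faces, which is fully out.
- **Lens:** the ring centre is within about 1 mm of where it was at the start.
- **Gripper:** it is about 90 mm clear of the cap, with only sensor noise on the wrist force.

**What failed or disagreed:**
- **Camera offset:** the top and wrist cameras differed by about 1–2 mm on the cap and ring positions. I used the wrist camera's relative measurement, and the plug went in with no noticeable side force.
- **Top-camera fit:** fitting the held cap from the top camera failed because the gripper hid it, so I dropped that check.
- **Bystanders:** I did not measure their positions again. The path stayed clear of them and no unexpected contact force showed.

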